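# Check the lid temperature of the vial heater

## Task

First lower the open lid of the white vial heater fully shut without letting it slam. Then take the contact thermometer out of its holder block and hold it upright with its sprung tip inside the ring marked on the closed lid, pressed lightly so that the tip is pushed in about half-way and not to its stop. Finish holding it there, still in the gripper and pressed on the spot; do not let go, and leave the cup, bottle and logbook alone.

Things in the scene. Friction and masses are not known exactly. Their poses are not given: they have to be found in the camera images.
- heater: White vial heater, a fixed open box 160 (x) by 200 (y) by 78 mm high without its lid, vials inside. Origin at the centre of its underside; its +x points to the hinged rear side, -x to the front (a dark window and a knob), z up. It may stand left or right of the middle and be turned.
- lid_hinge (a point): Middle of the lid's hinge line, on the heater's rear top edge: 80 mm to the heater's +x and 78 mm above its underside. The hinge line runs along the heater's y.
- heater_lid (a joint): Lid angle in rad: 0 = shut, grows as its front edge rises (starts 0.5 to 0.95). A flat white slab 160 mm from hinge to front edge, 200 mm wide, 12 mm thick, underside on the hinge line, with a grey lip 70 mm wide projecting 12 mm at the front. The stiff hinge holds any angle; 1 to 3 N down near the front edge lowers it. Shut, its top is level, 90 mm above the work surface.
- spot (a point): The marked spot: centre of a flat bright disc 30 mm across, edged by a thin dark ring, on the top face of the lid (moves with the lid). In the lid's frame it lies 75 mm from the hinge line towards the front and 35 mm to the heater's +y side of the middle. z points out of the lid's top; up when the lid is shut.
- holder: Fixed grey block 80 by 80 by 75 mm high with an upright round hole of 17 mm in the middle of its top, in which the thermometer stands. Origin at the centre of its underside.
- probe_grip (a point): Contact thermometer (~120 g), a round handheld probe upright in the holder. Point on its axis, half-way up its grey grip (25 mm diameter, 64 mm long); z is its axis, tip to head. 38 mm below: underside of a 32 mm collar resting on the holder's top, then a 14 mm stem 45 mm long and the sprung tip 16 mm more: lift over 61 mm to clear the holder. 32 to 42 mm above: a black head, 23 mm wide.
- tip_end (a point): Centre of the flat end of the sprung tip (12 mm disc), 99 mm below probe_grip when the tip is fully out.
- plunger (a joint): How far the sprung tip is pushed into the stem, in m: 0 = fully out, 0.012 = at its stop. The spring takes 0.9 N to start moving, 2.7 N at 6 mm and 4.5 N at the stop.
- cup: Bystander: paper cup, 74 mm across, 90 mm high, beyond the work.
- reagent: Bystander: amber bottle, 64 mm across, 150 mm high, beyond the work.
- logbook: Bystander: closed logbook, 212 by 152 by 20 mm, at the left.

How it is judged:
On the way, in this order (a step that is already met when the one before it is completed fails the run):
1. the lid is lowered shut while the thermometer is still in its holder (value of joint heater_lid below 0.04 rad and height (world z) of tip_end below 0.05 m), for 0.2 s.
2. the thermometer is lifted clear of its holder by the gripper (height (world z) of tip_end above 0.078 m and contact force between the fingers and probe above 1 N), for 0.1 s.
At the end, for the whole second after the job is handed in: Lid shut (0.04 rad). The gripper holds the thermometer still and upright (8 degrees), tip within 10 mm of the spot's centre, pushed in 2 to 10.5 mm, pressing with 0.8 to 6 N; fingers off the heater, thermometer off its holder (value of joint heater_lid below 0.04 rad and horizontal distance between tip_end and spot below 0.01 m and angle between probe_grip's own z axis and vertical below 0.14 rad and height (world z) of probe_grip above 0.165 m and value of joint plunger between 0.002 and 0.0105 m and contact force between probe and heater between 0.8 and 6 N and contact force between the fingers and probe above 2 N and contact force between the fingers and heater below 0.2 N and contact force between probe and holder below 0.1 N and linear speed of probe below 0.02 m/s); the arm keeps its last pose, push and grip.
It fails at once if the lid slams (faster than 2 rad/s) (velocity of joint heater_lid below -2 rad/s).
It fails at once if the thermometer is rammed on the heater (over 20 N) (contact force between probe and heater above 20 N).
It fails at once if the cup is disturbed (distance of cup from where it was at the start of the episode above 0.03 m).
It fails at once if the bottle is disturbed (distance of reagent from where it was at the start of the episode above 0.03 m).
It fails at once if the logbook is disturbed (distance of logbook from where it was at the start of the episode above 0.03 m).
It also fails if it takes over 58 s, if anything falls off the work surface, if the arm or the gripper's body presses on something with over 40 N, if the wrist force passes 120 N, or if a joint passes its speed limit or range.

## Robot

A 6-joint arm with a two-finger parallel gripper is mounted at the origin on the work surface. World frame = base frame: x ahead of the robot, y to its left, z up, the work surface at z = 0. Lengths are in m, angles in rad, forces in N, time in s.
With the tool pointing down it reaches from about 0.35 to 0.8 m from the base axis. Payload 7.3 kg.
Tool frame: the origin (TCP) lies between the finger pads; the fingertips stand 25 mm ahead of it and the grasp point (between the pads) lies 6 mm ahead of it; z points along the fingers, y is the direction in which the jaws open and shut (so a half turn about z gives the same grasp; the last joint's range is limited). The gripper opens to 85 mm and grips with 20 to 120 N. Pads are 22 mm wide; open, the fingers measure 114 mm over their backs; the gripper's body (76 mm by 85 mm) begins 54 mm behind the grasp point. The pads swing forward as they close: fully open they stand 13 mm farther back than shut.
Start: joints at [-1.325, 0.342, 1.524, -0, 1.275, -0.146], TCP at [0.2, -0.485, 0.256] pointing down, gripper open.
Joint ranges: [-2.53, 2.53], [-0.77, 2.02], [0.04, 2.7], [-1, 4.14], [0.28, 2.66], [-3.11, 3.11]. Speed limits (rad/s): [2.57, 2.57, 3.14, 3.14, 3.14, 3.14].

## Interface

Orientations are given as a unit quaternion [x, y, z, w].
In Python, from rig import robot gives the robot as it stands. The module is installed in compiled form; this text tells all that it offers.
- The arm moves only by the shell command python3 -m jog 'ROWS' [FORCE]. ROWS is JSON, a list of rows, each a list of 7 numbers: the shift along the tool's x, y, z in units of 25 mm (1.0 is 25 mm), then the turn, a rotation vector about the tool's x, y, z in units of 6 degrees (1.0 is 6 degrees), then the opening, from -1 (shut) to 1 (fully open). In form: [[x, y, z, wx, wy, wz, hand], ...]. A call has 1 to 12 rows; each row shifts and turns the pose as measured when the row begins, along the tool's axes as they then stand; what a row does not reach is not made up. A row lasts 1/8 s, in which the tool goes at most 62.5 mm and 10.7 degrees, less where a joint would pass 70% of its speed; a pose out of reach is approached as far as the arm can. A call is refused whole if a number of a shift passes 1 or a number of a turn 1, either way. A call with a gripper value outside its range is refused whole. The fingers move at their own pace and stop on an object; FORCE is the grip in N (left out, the last holds). Time passes only in rows, so rows that do not move let the fingers close. It gives the time, the measured TCP pose, the force and the opening at its end, in the units of the state.
- robot.state(): the state, without advancing time (a new reading comes with each control period).
- robot.get_image(name): name is "side" or "top"; returns the picture (384x512x3 uint8, red, green, blue); there is no depth.
- robot.calibration(name): a dict with "K" (3x3 intrinsics, pixels), "k1" (the pictures are not rectified: a ray, as slopes to the right and down, at radius r is drawn at 1 + k1 r^2 times it, then the intrinsics apply), "eye" and "rotation" of the camera in the world. Camera axes: x right, y down, z forward; pixel columns grow to the right and rows downward; lengths in m; the calibration is good to about 2 mm. A picture is of the moment at which its call begins. calibration takes no time and is no camera call.
- robot.job_done(): hands the job in, once; it reports no verdict.
Trained networks look in the newest picture that a camera, given by its name, has taken for a name from the list of things; names that differ only in an ending like _2 or _b are one class to them, and where a whole thing is asked for, a point or a joint stands for the part that bears it (a point fixed in the world has none). Each returns a list of dicts, best first, with "conf" (0 to 1); they miss things now and then, are a little off and sometimes report something else, mostly with a low value. They report only what shows in the picture. A call takes as long as a camera call.
- robot.cut_out(thing, camera): "region" (384x512 bool, what is visible of it) and "uv" ([column, row] in pixels, amid what is visible of it).
- robot.tip_of(thing, camera): "uv" ([column, row] in pixels: a listed point, or the origin of a listed thing).
The state is a dict: "time_s": time; "q": joint angles; "qvel": joint speeds; "joint_efforts": joint torques, N m; "position": TCP position; "ee_rot": TCP orientation; "contact_force": force on the tool from outside, world axes, zero at the start; "torque": the same for the moment, N m; "width": opening from 0.0 (shut) to 1.0 (fully open).
Only numpy, scipy, OpenCV 4.12 (cv2) and the standard library are available. Lean on these libraries where they do the work, as an engineer would, in place of code of your own. Each camera call takes 0.05 s, during which the arm holds its last target.

## Working session

There is one attempt and no reset: what is moved stays moved. The work goes in short steps, Python scripts to look and compute and a shell command to move; the robot and the scene stay as the last step left them, time stands still between calls to the robot, and variables do not carry over. Pictures are saved under pics/ and viewed, and the job is handed in when it is done.

```bash
mkdir -p pics; ls; python3 - <<'E'
from rig import robot
import cv2,numpy as np
print(robot.state())
for c in("side","top"):
    im=robot.get_image(c); cv2.imwrite(f"pics/{c}0.png",im[:,:,::-1])
    k=robot.calibration(c); print(c,k)
    for t in["lid_hinge","spot","probe_grip","heater","holder","tip_end"]:
        print(t,[(np.round(d["uv"],1).tolist(),round(d["conf"],2)) for d in robot.tip_of(t,c)][:3])
E
```

```text
pics
{'time_s': 0.0, 'q': array([-1.32501106e+00,  3.42715280e-01,  1.52503434e+00, -2.87903211e-05,
        1.27541116e+00, -1.46039252e-01]), 'qvel': array([-0.00022581,  0.00052415, -0.00019653,  0.000564  ,  0.00181105,
       -0.00077227]), 'joint_efforts': array([ 5.54092148e-04, -4.33678150e+01, -2.46010709e+01, -8.65307288e-05,
        7.83416501e-03, -5.47612046e-06]), 'position': array([ 0.20038643, -0.48484716,  0.25562375]), 'ee_rot': array([ 9.80869377e-01,  1.94665483e-01, -5.28387486e-05, -7.82403325e-04]), 'contact_force': array([ 0.34976237,  0.3384019 , -0.09882495]), 'torque': array([ 0.04261301, -0.00400008, -0.02581898]), 'width': 1.0008125722804502}
side {'K': array([[381.21113182,   0.        , 252.98019711],
       [  0.        , 381.21113182, 188.87961158],
       [  0.        ,   0.        ,   1.        ]]), 'k1': 0.030675194624111286, 'eye': array([ 0.61547163, -0.65191446,  0.92767795]), 'rotation': array([ 0.92695401, -0.01420464, -0.00212048, -0.37489998])}
lid_hinge [([257.0, 186.5], 0.88)]
spot [([246.1, 161.5], 0.83)]
probe_grip [([228.3, 278.8], 0.51)]
heater [([228.3, 198.5], 0.88)]
holder [([230.2, 302.3], 0.67), ([255.7, 182.8], 0.56)]
tip_end []
top {'K': array([[498.83016175,   0.        , 250.44917539],
       [  0.        , 498.83016175, 194.25804639],
       [  0.        ,   0.        ,   1.        ]]), 'k1': -0.041160144878084545, 'eye': array([0.53561504, 0.15500039, 1.51033678]), 'rotation': array([-0.69616641,  0.71665719, -0.03662011,  0.0203413 ])}
lid_hinge [([224.9, 198.7], 0.82), ([253.0, 169.3], 0.36)]
spot [([209.8, 216.7], 0.6)]
probe_grip [([353.7, 228.8], 0.59)]
heater [([220.9, 228.4], 0.68), ([223.1, 201.5], 0.27)]
holder [([343.0, 225.9], 0.81)]
tip_end []
```

View pics/side0.png

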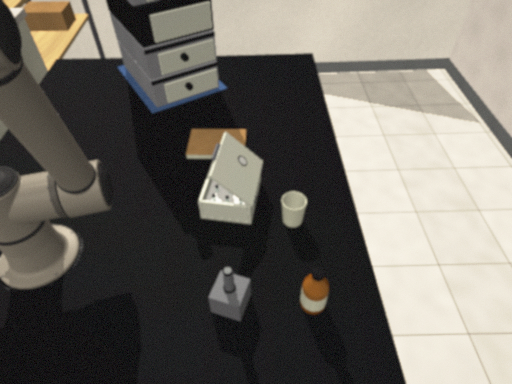

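View pics/top0.png

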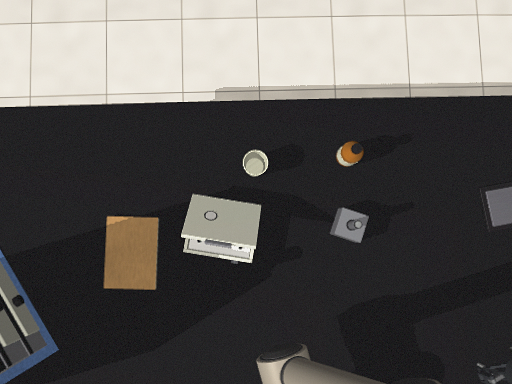

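```bash
cat > h.py <<'E'
from rig import robot
import cv2,numpy as np
from scipy.spatial.transform import Rotation as R
from scipy.optimize import least_squares
def proj(c,P):
    k=robot.calibration(c); p=R.from_quat(k["rotation"]).inv().apply(np.atleast_2d(P)-k["eye"])
    s=p[:,:2]/p[:,2:]; s=s*(1+k["k1"]*(s**2).sum(1,keepdims=True))
    return s*k["K"][0,0]+k["K"][:2,2]
def heat(h,p): # heater frame->world
    c,s=np.cos(h[2]),np.sin(h[2]); p=np.atleast_2d(p)
    return np.c_[h[0]+c*p[:,0]-s*p[:,1],h[1]+s*p[:,0]+c*p[:,1],p[:,2]]
def lid(h,a,p): # lid frame: d from hinge to front, y, z above underside
    p=np.atleast_2d(p,); return heat(h,np.c_[.08-p[:,0]*np.cos(a)-p[:,2]*-np.sin(a)*-1*-1, p[:,1], .078+p[:,0]*np.sin(a)+p[:,2]*np.cos(a)])
def show(c,name,polys,crop=None,sc=3):
    im=robot.get_image(c)[:,:,::-1]
    x0,y0,x1,y1=crop or (0,0,512,384)
    im=cv2.resize(im[y0:y1,x0:x1],None,fx=sc,fy=sc,interpolation=cv2.INTER_CUBIC)
    for P,col in polys:
        q=((proj(c,P)-[x0,y0]+.5)*sc).astype(int)
        for a in q: cv2.circle(im,tuple(map(int,a)),2,col,-1)
        if len(q)>1: cv2.polylines(im,[q],True,col,1)
    cv2.imwrite("pics/"+name,im)
E
cat > fit.py <<'E'
from h import *
obs={"top":{"hinge":(224.9,198.7),"spot":(209.8,216.7),"c":[(192,195),(262,206),(257,247),(182,237)]},"side":{"hinge":(257,186.5),"spot":(243,161)}}
# lid normal: sin term check: z-offset tilts toward +x when open
def res(v):
    h,a=v[:3],v[3]; r=[]
    for c,o in obs.items():
        r+=[proj(c,lid(h,a,[0,0,0]))[0]-o["hinge"],proj(c,lid(h,a,[.075,.035,.012]))[0]-o["spot"]]
        if "c" in o: r+=list(proj(c,lid(h,a,[[0,.1,.012],[0,-.1,.012],[.16,-.1,.012],[.16,.1,.012]]))-np.array(o["c"]))
    return np.ravel(r)
f=least_squares(res,[.5,.25,0,.7],loss="soft_l1"); print(f.x,f.cost,np.round(f.fun,1))
h,a=f.x[:3],f.x[3]
def hres(v): # holder origin
    return np.r_[proj("top",[[v[0],v[1],0]])[0]-(343,225.9),proj("side",[[v[0],v[1],0]])[0]-(230.2,302.3),proj("top",[[v[2],v[3],.113]])[0]-(353.7,228.8),proj("side",[[v[2],v[3],.113]])[0]-(228.3,278.8)]
g=least_squares(hres,[.5,-.1,.5,-.1]); print(g.x,np.round(g.fun,1))
np.save("hx.npy",f.x)
E
python3 - <<'E'
import re
s=open('h.py').read()
s=s.replace("-p[:,2]*-np.sin(a)*-1*-1","+p[:,2]*np.sin(a)")
open('h.py','w').write(s)
E
cat >> fit.py <<'E'
G=(0,255,0);B=(0,0,255)
L=lid(h,a,[[0,.1,.012],[0,-.1,.012],[.16,-.1,.012],[.16,.1,.012]]);S=lid(h,a,[.075,.035,.012])
H=heat(h,[[.08,.1,0],[.08,-.1,0],[-.08,-.1,0],[-.08,.1,0]]);T=H+[0,0,.078]
P=np.array([[g.x[2],g.x[3],z] for z in(.075,.081,.145,.155)])
for c,cr in(("top",(160,140,420,310)),("side",(170,110,330,330))):
    show(c,c+"1.png",[(L,G),(S,B),(H,B),(T,(255,0,0)),(P,G)],cr,3 if c=="top" else 2.7)
E
python3 fit.py
```

```text
[ 0.55384268  0.20320677 -0.16251827  0.68714664] 9.725206566481166 [ 1.4  2.5  0.9 -0.5 -0.1 -1.3 -0.7 -3.  -0.2 -0.1 -0.4 -0.1 -1.2 -2.4
 -1.9  0.8]
[ 0.55344782 -0.1636261   0.5501644  -0.16524507] [ 1.2 -0.3 -0.2 -1.1 -0.5 -2.8 -2.4  0.4]
```

View pics/top1.png

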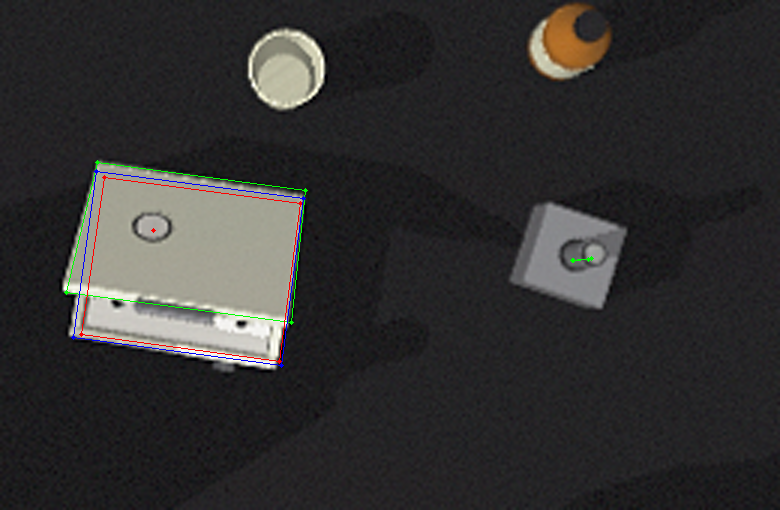

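View pics/side1.png

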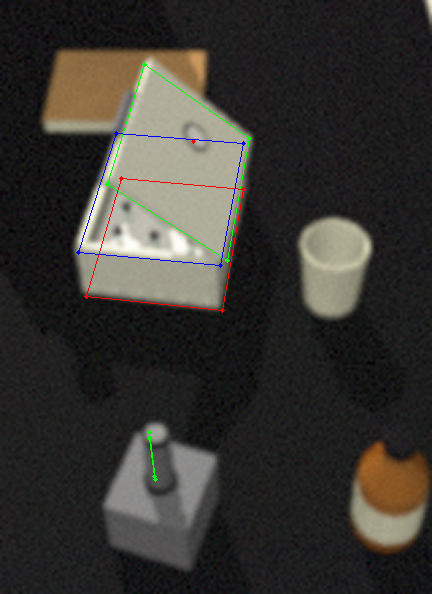

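The overlay fits the heater well: lid ring at top (210.7, 215.7) px, lid angle about 0.7. The probe head is at top (358, 224) and side (228, 270). Next I refine the probe position and plan the lid approach.

```bash
cat >> h.py <<'E'
def go(target,n=None):
    s=robot.state(); d=R.from_quat(s["ee_rot"]).inv().apply(np.array(target)-s["position"])/.025
    n=n or int(np.ceil(np.abs(d).max())); print("pos",s["position"].round(4),"t",round(s["time_s"],2),"rows",n,"each",np.round(d/n,3),"F",s["contact_force"].round(2),"w",round(s["width"],3))
E
python3 - <<'E'
from h import *
v=np.load("hx.npy");h=v[:3]
g=least_squares(lambda p:np.r_[proj("top",[[p[0],p[1],.155]])[0]-(358,224.3),proj("side",[[p[0],p[1],.155]])[0]-(227.8,270)],[.55,-.16]);print(g.x,g.fun)
for a in np.arange(.8,-.01,-.1):
    print(round(a,1),lid(h,a,[.13,0,.012]).round(4))
go(list(lid(h,.7,[.125,0,.012])[0][:2])+[.27])
E
```

```text
[ 0.5559709  -0.16764394] [-0.58600724 -0.68514925 -0.59270457  0.53435622]
0.8 [[0.5519 0.2035 0.1796]]
0.7 [[0.5423 0.2051 0.1709]]
0.6 [[0.5336 0.2065 0.1613]]
0.5 [[0.5259 0.2078 0.1509]]
0.4 [[0.5192 0.2089 0.1397]]
0.3 [[0.5137 0.2098 0.1279]]
0.2 [[0.5094 0.2105 0.1156]]
0.1 [[0.5063 0.211  0.1029]]
0.0 [[0.5045 0.2113 0.09  ]]
pos [ 0.2005 -0.4852  0.2563] t 0.8 rows 24 each [ 0.971 -0.842 -0.023] F [ 0.14 -0.43 -0.13] w 1.002
```

```bash
python3 -m jog '[[0.97,-0.84,-0.1,0,0,0,-1],[0.97,-0.84,-0.1,0,0,0,-1],[0.97,-0.84,-0.1,0,0,0,-1],[0.97,-0.84,-0.1,0,0,0,-1],[0.97,-0.84,-0.1,0,0,0,-1],[0.97,-0.84,-0.1,0,0,0,-1],[0.97,-0.84,0,0,0,0,-1],[0.97,-0.84,0,0,0,0,-1],[0.97,-0.84,0,0,0,0,-1],[0.97,-0.84,0,0,0,0,-1],[0.97,-0.84,0,0,0,0,-1],[0.97,-0.84,0,0,0,0,-1]]' 30
python3 - <<'E'
from h import *
go([.542,.205,.27]);print(R.from_quat(robot.state()["ee_rot"]).as_matrix().round(3))
E
```

```text
time_s: 2.3
position: [0.378, -0.1326, 0.2725]
ee_rot: [0.981, 0.192, 0.001, 0.002]
contact_force: [-0.2, -0.7, -0.1]
width: -0.002
pos [ 0.378  -0.1326  0.2725] t 2.3 rows 12 each [ 0.931 -0.836  0.007] F [-0.24 -0.67 -0.09] w -0.002
[[ 0.926  0.377  0.003]
 [ 0.377 -0.926 -0.003]
 [ 0.002  0.004 -1.   ]]
```

```bash
python3 -m jog '[[0.93,-0.84,0,0,0,0,-1],[0.93,-0.84,0,0,0,0,-1],[0.93,-0.84,0,0,0,0,-1],[0.93,-0.84,0,0,0,0,-1],[0.93,-0.84,0,0,0,0,-1],[0.93,-0.84,0,0,0,0,-1],[0.93,-0.84,0,0,0,0,-1],[0.93,-0.84,0,0,0,0,-1],[0.93,-0.84,0,0,0,0,-1],[0.93,-0.84,0,0,0,0,-1],[0.93,-0.84,0,0,0,0,-1],[0.93,-0.84,0,0,0,0,-1]]'
python3 - <<'E'
from h import *
show("side","side2.png",[],(170,50,330,250),3)
go([.542,.205,.21])
E
```

```text
time_s: 3.8
position: [0.546, 0.2184, 0.2732]
ee_rot: [0.981, 0.193, 0.003, 0.003]
contact_force: [0.0, 0.3, -0.1]
width: -0.001
pos [0.5469 0.2215 0.2728] t 3.85 rows 3 each [-0.149  0.174  0.838] F [-0.49  0.59  0.26] w -0.001
```

View pics/side2.png

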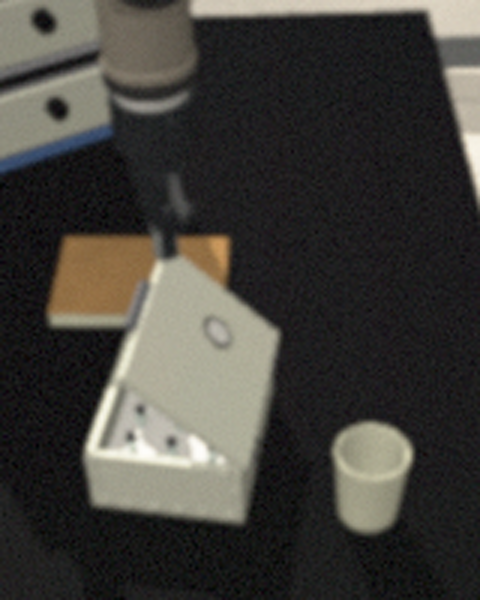

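```bash
python3 - <<'E'
from h import *
s=robot.state();tip=s["position"]-[0,0,.025]
print((proj("side",tip)-[170,50])*3)
h=np.load("hx.npy")[:3]
print((proj("side",lid(h,.7,[.13,0,.012]))-[170,50])*3)
E
```

```text
[[165.10571412 256.62083648]]
[[165.27501956 328.47031334]]
```

```bash
python3 -m jog '[[-0.15,0.17,0.84,0,0,0,-1],[-0.15,0.17,0.6,0,0,0,-1],[-0.15,0.17,0.4,0,0,0,-1],[0,0,0.3,0,0,0,-1],[0,0,0.3,0,0,0,-1]]'
python3 - <<'E'
from h import *
show("side","side3.png",[],(170,50,330,250),3)
go([.534,.2065,.186])
E
```

```text
time_s: 4.47
position: [0.5424, 0.2061, 0.2103]
ee_rot: [0.981, 0.195, 0.005, 0.002]
contact_force: [-0.0, 0.3, -0.5]
width: 0.002
pos [0.5421 0.206  0.2093] t 4.53 rows 1 each [-0.298 -0.147  0.929] F [0.4  0.37 0.29] w 0.004
```

View pics/side3.png

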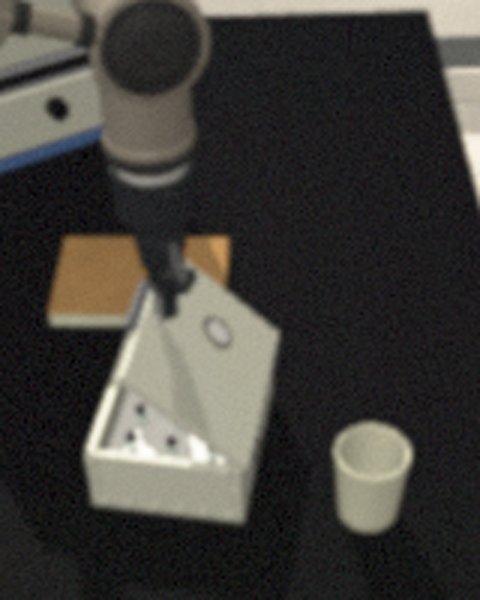

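```bash
python3 -m jog '[[-0.1,0,0.4,0,0,0,-1],[-0.3,-0.17,0.4,0,0,0,-1],[-0.3,-0.17,0.4,0,0,0,-1],[-0.25,-0.15,0.4,0,0,0,-1],[-0.2,-0.12,0.4,0,0,0,-1]]'
python3 - <<'E'
from h import *
show("side","side4.png",[],(170,50,330,250),3)
go([.5045,.2113,.115])
E
```

```text
time_s: 5.15
position: [0.5097, 0.2097, 0.1573]
ee_rot: [0.981, 0.195, 0.007, 0.002]
contact_force: [2.3, -0.3, 1.8]
width: -0.003
pos [0.5081 0.2096 0.1558] t 5.2 rows 2 each [-0.062 -0.063  0.814] F [-0.5   0.15 -1.24] w 0.0
```

View pics/side4.png

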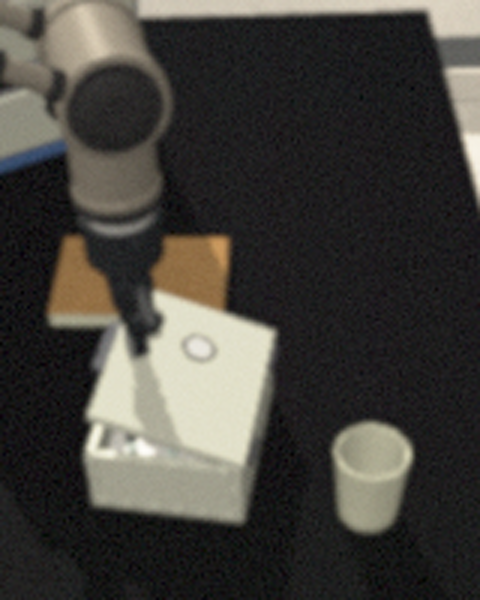

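The lid is following the fingers down, with the ring now at about (237, 166) px in the side view. I'll keep going gently.

```bash
python3 -m jog '[[-0.1,-0.05,0.4,0,0,0,-1],[-0.05,-0.05,0.4,0,0,0,-1],[0,0,0.3,0,0,0,-1],[0,0,0.25,0,0,0,-1],[0,0,0.2,0,0,0,-1]]'
python3 - <<'E'
from h import *
go([.5045,.2113,.115])
E
```

```text
time_s: 5.82
position: [0.5027, 0.2106, 0.1146]
ee_rot: [0.981, 0.195, 0.004, 0.001]
contact_force: [-13.9, -2.0, 48.4]
width: -0.001
pos [0.5027 0.2106 0.1146] t 5.83 rows 1 each [ 0.077  0.004 -0.016] F [-13.91  -2.03  48.35] w -0.001
```

```bash
python3 -m jog '[[0,0,-0.2,0,0,0,-1],[0,0,0,0,0,0,-1],[0,0,0,0,0,0,-1],[0,0,-0.5,0,0,0,-1],[0,0,-1,0,0,0,-1],[0,0,-1,0,0,0,-1],[0,0,-1,0,0,0,1],[0,0,-1,0,0,0,1]]'
python3 - <<'E'
from h import *
go([.556,-.1676,.22])
h=np.load("hx.npy")[:3]
for c in("side","top"):
    robot.get_image(c)
    print([(np.round(d["uv"],1).tolist(),round(d["conf"],2)) for d in robot.tip_of("spot",c)][:3], proj(c,lid(h,0,[.075,.035,.012])))
show("side","side5.png",[(lid(h,0,[[0,.1,.012],[0,-.1,.012],[.16,-.1,.012],[.16,.1,.012]]),(0,255,0)),(lid(h,0,[.075,.035,.012]),(0,0,255))],(170,50,330,250),3)
show("top","top5.png",[(lid(h,0,[[0,.1,.012],[0,-.1,.012],[.16,-.1,.012],[.16,.1,.012]]),(0,255,0)),(lid(h,0,[.075,.035,.012]),(0,0,255))],(160,140,420,310),3)
E
```

```text
time_s: 6.82
position: [0.5016, 0.2103, 0.2358]
ee_rot: [0.981, 0.195, 0.003, 0.002]
contact_force: [-0.4, -0.7, 1.3]
width: 0.422
pos [0.5016 0.2103 0.2358] t 6.83 rows 15 each [-0.251  0.987  0.046] F [-0.43 -0.68  1.31] w 0.422
[([235.8, 172.0], 0.65)] [[233.97787312 171.67133407]]
[([213.9, 228.3], 0.95)] [[210.38529991 225.37730424]]
```

View pics/side5.png

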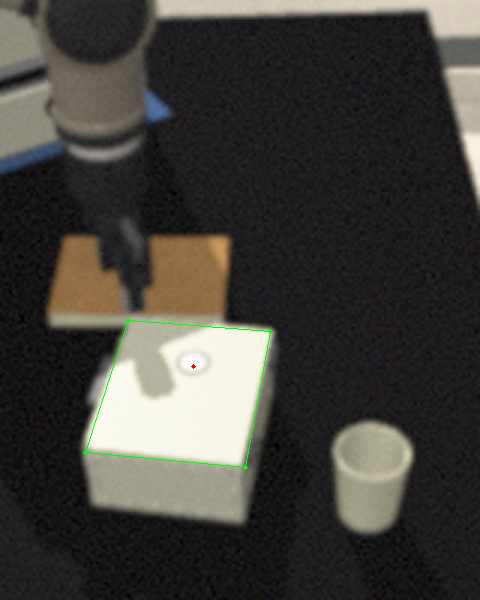

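View pics/top5.png

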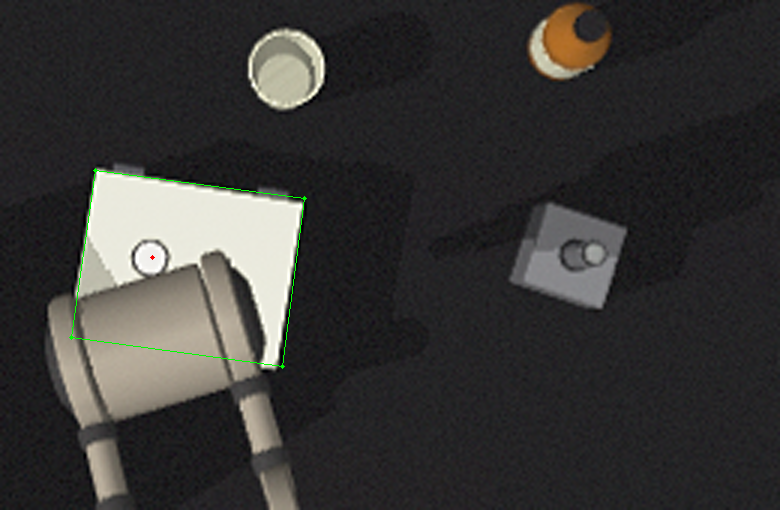

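The lid is shut; the model's top edges lie on the image lid, and the predicted ring centre is within about 1 px. Moving to the thermometer.

```bash
python3 -m jog '[[-0.25,0.99,0,0,0,0,1],[-0.25,0.99,0,0,0,0,1],[-0.25,0.99,0,0,0,0,1],[-0.25,0.99,0,0,0,0,1],[-0.25,0.99,0,0,0,0,1],[-0.25,0.99,0,0,0,0,1],[-0.25,0.99,0,0,0,0,1],[-0.25,0.99,0,0,0,0,1],[-0.25,0.99,0,0,0,0,1],[-0.25,0.99,0,0,0,0,1],[-0.25,0.99,0,0,0,0,1],[-0.25,0.99,0,0,0,0,1]]'
python3 - <<'E'
from h import *
go([.556,-.1676,.22])
E
```

```text
time_s: 8.62
position: [0.5403, -0.1006, 0.2189]
ee_rot: [0.98, 0.196, -0.012, -0.002]
contact_force: [0.2, 0.1, -0.4]
width: 1.002
pos [ 0.5403 -0.1006  0.2189] t 8.62 rows 3 each [-0.15   0.905 -0.019] F [ 0.24  0.1  -0.42] w 1.002
```

```bash
cat >> h.py <<'E'
def tilt():
    r=R.from_quat(robot.state()["ee_rot"]); z=r.inv().apply([0,0,-1]) # wanted tool z in tool frame
    w=np.cross([0,0,1],z); print("tilt turn units",np.round(np.degrees(w)/6,3))
E
python3 -m jog '[[-0.15,0.9,-0.3,0,0,0,1],[-0.15,0.9,-0.2,0,0,0,1],[-0.15,0.9,0,0,0,0,1],[0,0,0,0,0,0,1]]'
python3 - <<'E'
from h import *
go([.556,-.1676,.22]);tilt()
show("side","side6.png",[(np.array([[.556,-.1676,z] for z in(.075,.081,.145,.155)]),(0,255,0))],(170,170,330,340),3)
E
```

```text
time_s: 9.12
position: [0.5556, -0.1716, 0.2272]
ee_rot: [0.981, 0.195, -0.015, -0.004]
contact_force: [0.0, 0.1, 0.5]
width: 1.002
pos [ 0.5556 -0.1716  0.2272] t 9.12 rows 1 each [ 0.085 -0.135  0.289] F [0.01 0.07 0.53] w 1.002
tilt turn units [-0.13   0.272  0.   ]
```

View pics/side6.png

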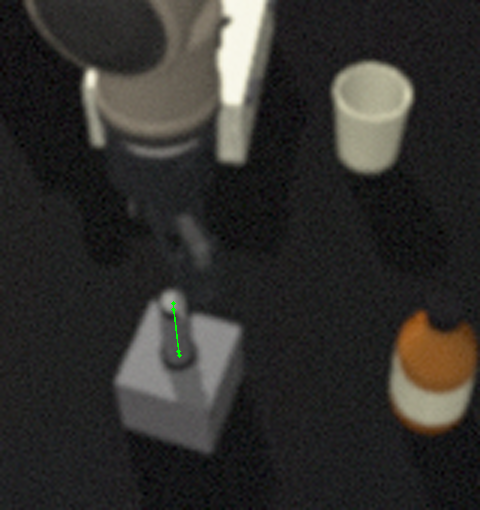

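```bash
python3 -m jog '[[0,-0.14,0,-0.13,0.27,0,1],[0,0,0,0,0,0,1]]'
python3 - <<'E'
from h import *
go([.556,-.1676,.121]);tilt()
E
```

```text
time_s: 9.43
position: [0.5537, -0.1662, 0.2266]
ee_rot: [0.981, 0.196, -0.001, -0.001]
contact_force: [0.1, 0.3, 0.0]
width: 1.004
pos [ 0.5537 -0.1662  0.2266] t 9.43 rows 5 each [0.013 0.019 0.845] F [0.12 0.28 0.01] w 1.004
tilt turn units [-0.02   0.006  0.   ]
```

```bash
python3 -m jog '[[0.05,0.05,0.8,0,0,0,1],[0,0.03,0.8,0,0,0,1],[0,0,0.8,0,0,0,1],[0,0,0.8,0,0,0,1],[0,0,0.8,0,0,0,1],[0,0,0,0,0,0,1]]'
python3 - <<'E'
from h import *
go([.556,-.1676,.121]);tilt()
show("side","side7.png",[(np.array([[.556,-.1676,z] for z in(.075,.081,.145,.155)]),(0,255,0))],(170,170,330,340),3)
show("top","top7.png",[(np.array([[.556,-.1676,z] for z in(.075,.081,.145,.155)]),(0,255,0))],(260,140,420,310),3)
E
```

```text
time_s: 10.18
position: [0.5562, -0.1642, 0.1246]
ee_rot: [0.98, 0.198, -0.001, -0.001]
contact_force: [1.0, 0.0, 0.5]
width: 1.0
pos [ 0.5562 -0.1642  0.1246] t 10.18 rows 1 each [-0.06   0.121  0.142] F [0.97 0.02 0.53] w 1.0
tilt turn units [-0.032  0.022  0.   ]
```

View pics/side7.png

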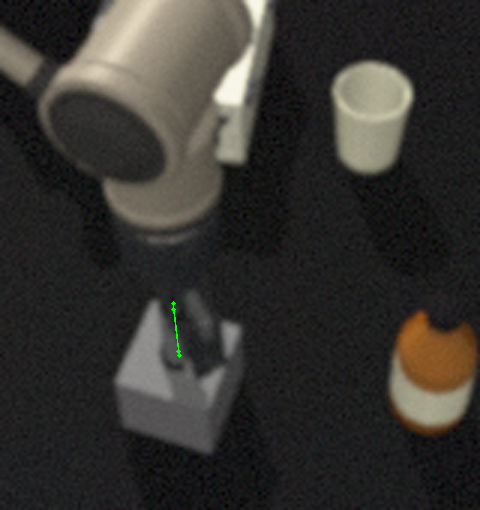

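```bash
python3 -m jog '[[-0.06,0.12,0.14,0,0,0,1],[0,0,0,0,0,0,0.3],[0,0,0,0,0,0,-0.1],[0,0,0,0,0,0,-0.2],[0,0,0,0,0,0,-1],[0,0,0,0,0,0,-1],[0,0,0,0,0,0,-1],[0,0,0,0,0,0,-1],[0,0,0,0,0,0,-1],[0,0,0,0,0,0,-1]]' 40
python3 - <<'E'
from h import *
go([.556,-.1676,.121]);tilt();print(robot.state()["torque"])
E
```

```text
time_s: 11.52
position: [0.5582, -0.1688, 0.1254]
ee_rot: [0.98, 0.198, 0.002, 0.001]
contact_force: [-1.1, -0.4, 0.3]
width: 0.284
pos [ 0.5582 -0.1688  0.1254] t 11.53 rows 1 each [-0.064 -0.079  0.178] F [-1.07 -0.35  0.33] w 0.284
tilt turn units [ 0.026 -0.032  0.   ]
[ 0.01119922  0.02163463 -0.01068226]
```

```bash
python3 -m jog '[[0,0,-0.4,0,0,0,-1],[0,0,-0.5,0,0,0,-1],[0,0,-0.6,0,0,0,-1],[0,0,-0.6,0,0,0,-1],[0,0,-0.6,0,0,0,-1],[0,0,-0.6,0,0,0,-1],[0,0,-0.6,0,0,0,-1],[0,0,-0.6,0,0,0,-1],[0,0,-0.5,0,0,0,-1],[0,0,0,0,0,0,-1]]'
python3 - <<'E'
from h import *
h=np.load("hx.npy")[:3]; S=lid(h,0,[.075,.035,.012])[0]; print("spot",S)
go([S[0],S[1],.25]);tilt()
p=robot.state()["position"]
for c,cr in(("side",(170,150,330,320)),("top",(260,140,420,310))):
    show(c,c+"8.png",[(p-[[0,0,.0124],[0,0,.1114]],(0,255,0))],cr,3)
    for t in("tip_end","probe_grip"): print(c,t,[(np.round(d["uv"],1).tolist(),round(d["conf"],2)) for d in robot.tip_of(t,c)][:2],proj(c,p-[0,0,.1114 if t[0]=="t" else .0124]))
E
```

```text
time_s: 12.78
position: [0.5579, -0.1687, 0.2609]
ee_rot: [0.98, 0.198, 0.003, 0.002]
contact_force: [0.3, -0.6, -1.5]
width: 0.283
spot [0.56443992 0.23693655 0.09      ]
pos [ 0.5579 -0.1687  0.2609] t 12.78 rows 15 each [ 0.436 -0.99   0.027] F [ 0.29 -0.56 -1.47] w 0.283
tilt turn units [ 0.045 -0.049  0.   ]
side tip_end [] [[228.16318449 272.18964195]]
side probe_grip [] [[225.36941893 247.45569182]]
top tip_end [] [[357.29690867 222.94811881]]
top probe_grip [] [[366.42682554 222.0294912 ]]
```

View pics/side8.png

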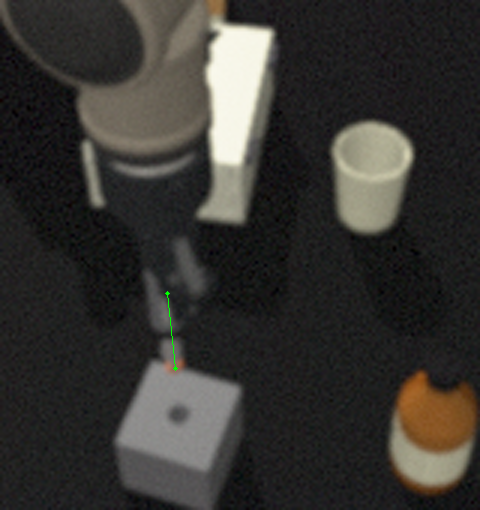

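View pics/top8.png

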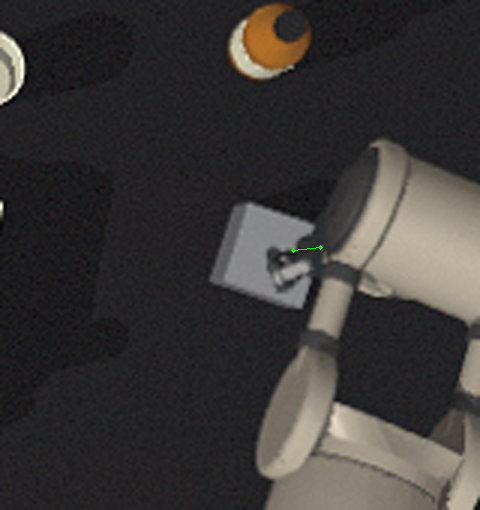

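```bash
python3 -m jog '[[0.43,-0.98,0,0,0,0,-1],[0.43,-0.98,0,0,0,0,-1],[0.43,-0.98,0,0,0,0,-1],[0.43,-0.98,0,0,0,0,-1],[0.43,-0.98,0,0,0,0,-1],[0.43,-0.98,0,0,0,0,-1],[0.43,-0.98,0,0,0,0,-1],[0.43,-0.98,0,0,0,0,-1],[0.43,-0.98,0,0,0,0,-1],[0.43,-0.98,0,0,0,0,-1],[0.43,-0.98,0,0,0,0,-1],[0.43,-0.98,0,0,0,0,-1]]'
python3 - <<'E'
from h import *
print(proj("side",[.556,-.1676,.075]),proj("top",[.556,-.1676,.075]))
go([.5644,.2369,.25]);tilt()
E
```

```text
time_s: 14.58
position: [0.5609, 0.1607, 0.253]
ee_rot: [0.981, 0.196, -0.003, -0.001]
contact_force: [0.5, -0.4, -0.9]
width: 0.283
[[229.23494898 287.99732991]] [[350.89384725 224.22161139]]
pos [0.5609 0.1607 0.253 ] t 14.57 rows 3 each [ 0.433 -0.92   0.04 ] F [ 0.5  -0.41 -0.89] w 0.283
tilt turn units [-0.023  0.057  0.   ]
```

```bash
python3 -m jog '[[0.42,-0.92,0,0,0,0,-1],[0.42,-0.9,0,0,0,0,-1],[0.42,-0.85,0,0,0,0,-1],[0,0,0,0,0,0,-1]]'
python3 - <<'E'
from h import *
go([.5644,.2369,.21]);tilt()
S=np.array([.5644,.2369,.09])
p=robot.state()["position"]; z=R.from_quat(robot.state()["ee_rot"]).as_matrix()[:,2]
for c,cr in(("side",(170,90,330,260)),("top",(160,150,320,310))):
    show(c,c+"9.png",[(p+z*.1114,(0,255,0)),(S,(0,0,255))],cr,3)
    for t in("tip_end","spot"): print(c,t,[(np.round(d["uv"],1).tolist(),round(d["conf"],2)) for d in robot.tip_of(t,c)][:2],proj(c,p+z*.1114 if t[0]=="t" else S))
E
```

```text
time_s: 15.08
position: [0.5634, 0.2385, 0.2506]
ee_rot: [0.98, 0.197, -0.005, -0.001]
contact_force: [-0.5, -0.1, -1.1]
width: 0.28
pos [0.5634 0.2385 0.2506] t 15.07 rows 2 each [0.013 0.04  0.813] F [-0.46 -0.13 -1.13] w 0.28
tilt turn units [-0.031  0.092  0.   ]
side tip_end [([216.5, 145.9], 0.26)] [[232.49809177 159.83464979]]
side spot [([236.9, 172.7], 0.74)] [[233.96527988 171.67952898]]
top tip_end [] [[208.81311245 225.8343865 ]]
top spot [([208.7, 228.9], 0.96)] [[210.39851793 225.39100577]]
```

View pics/side9.png

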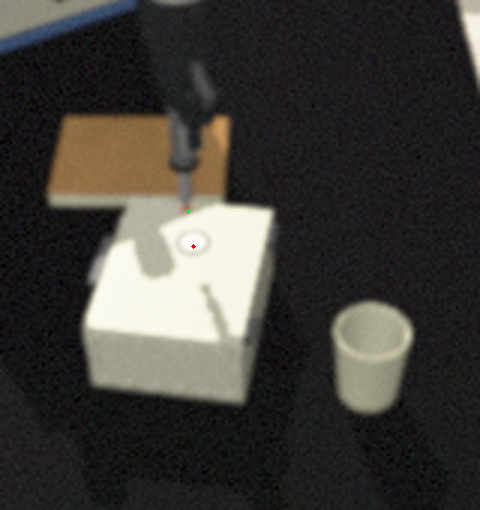

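View pics/top9.png

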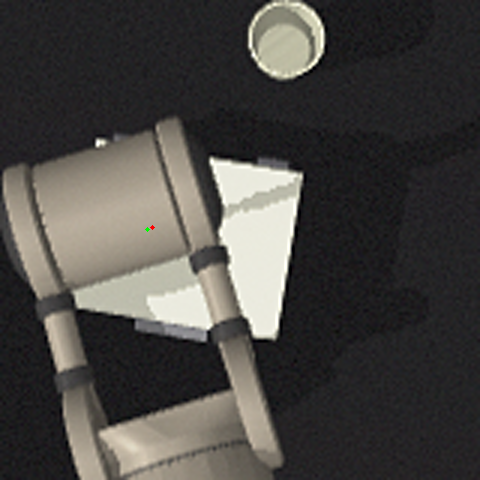

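```bash
python3 - <<'E'
from h import *
for A,B in(((209.8,225.7),(234,170.5)),((213.9,228.3),(236.3,172.3))):
    for use in("ts","t","s"):
        f=lambda p:np.r_[(proj("top",[[p[0],p[1],.09]])[0]-A)*("t" in use),(proj("side",[[p[0],p[1],.09]])[0]-B)*("s" in use)]
        print(use,least_squares(f,[.56,.23]).x.round(4))
E
```

```text
ts [0.564  0.2396]
t [0.5636 0.2386]
s [0.5645 0.2424]
ts [0.563  0.2291]
t [0.5559 0.2272]
s [0.5719 0.2337]
```

```bash
python3 -m jog '[[0,0,0.5,-0.03,0.09,0,-1],[0,0,0.5,0,0,0,-1],[0,0,0.4,0,0,0,-1],[0,0,0,0,0,0,-1]]'
python3 - <<'E'
from h import *
go([.564,.2385,.195]);tilt()
print([robot.state()["contact_force"].round(2)])
p=robot.state()["position"]; z=R.from_quat(robot.state()["ee_rot"]).as_matrix()[:,2]
show("side","side10.png",[(p+z*.1114,(0,255,0))],(190,110,290,200),6);print(p+z*.1114)
E
```

```text
time_s: 15.88
position: [0.5643, 0.2344, 0.2154]
ee_rot: [0.981, 0.194, 0.001, 0.0]
contact_force: [-0.4, 0.5, -0.6]
width: 0.281
pos [0.5643 0.2344 0.2154] t 15.88 rows 1 each [ 0.05  -0.158  0.815] F [-0.42  0.51 -0.61] w 0.281
tilt turn units [ 0.007 -0.011  0.   ]
[array([-0.42,  0.51, -0.61])]
[0.56447591 0.23434519 0.10397913]
```

View pics/side10.png

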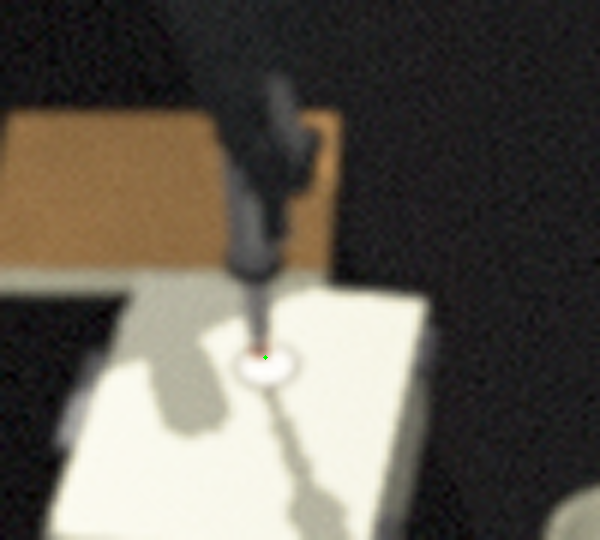

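```bash
python3 -m jog '[[0.08,-0.14,0.3,0,0,0,-1],[0,0,0.2,0,0,0,-1],[0,0,0,0,0,0,-1]]'
python3 - <<'E'
from h import *
go([.5645,.2385,.195]);tilt()
F=[]
for i in range(4): robot.get_image("side"); F.append(robot.state()["contact_force"])
print(np.mean(F,0))
E
```

```text
time_s: 16.3
position: [0.5656, 0.239, 0.2033]
ee_rot: [0.981, 0.195, 0.002, 0.0]
contact_force: [-0.3, 0.8, -1.1]
width: 0.282
pos [0.5656 0.239  0.2033] t 16.3 rows 1 each [-0.048  0.003  0.331] F [-0.33  0.76 -1.1 ] w 0.282
tilt turn units [ 0.009 -0.033  0.   ]
[ 0.36119678  0.00599267 -1.49636262]
```

```bash
cat > f.py <<'E'
from h import *
F=[];P=[]
for i in range(8): robot.get_image("side"); s=robot.state(); F.append(s["contact_force"]);P.append(s["position"])
print("F",np.mean(F,0).round(2),"pos",np.mean(P,0).round(4),"speed",np.abs(s["qvel"]).max());tilt()
E
python3 -m jog '[[0,0,0.12,0,0,0,-1],[0,0,0,0,0,0,-1]]'; python3 f.py
python3 -m jog '[[0,0,0.1,0,0,0,-1],[0,0,0,0,0,0,-1]]'; python3 f.py
```

```text
time_s: 16.75
position: [0.5661, 0.239, 0.2013]
ee_rot: [0.981, 0.194, 0.003, -0.0]
contact_force: [0.0, -0.0, -0.0]
width: 0.284
F [ 0.16 -0.23 -0.74] pos [0.5661 0.239  0.2014] speed 0.001591552901104388
tilt turn units [ 0.011 -0.055  0.   ]
time_s: 17.4
position: [0.5662, 0.2391, 0.1989]
ee_rot: [0.981, 0.194, 0.003, -0.0]
contact_force: [0.9, 0.0, 1.0]
width: 0.282
F [-0.69 -0.24  0.27] pos [0.5662 0.2391 0.1991] speed 0.0015626171851320814
tilt turn units [ 0.012 -0.059  0.   ]
```

```bash

python3 -m jog '[[-0.03,0,0.08,0,0,0,-1],[0,0,0.08,0,0,0,-1],[0,0,0,0,0,0,-1]]'; python3 f.py
python3 - <<'E'
from h import *
p=robot.state()["position"]
show("side","side11.png",[],(190,110,290,200),6)
go([.5645,.2388,.195])
E
```

```text
time_s: 18.18
position: [0.5659, 0.239, 0.1953]
ee_rot: [0.981, 0.194, 0.004, -0.0]
contact_force: [-0.2, 0.3, 1.3]
width: 0.283
F [0.09 0.23 1.71] pos [0.5659 0.239  0.1954] speed 0.0013432286488420024
tilt turn units [ 0.012 -0.075  0.   ]
pos [0.5659 0.239  0.1954] t 18.62 rows 1 each [-0.056 -0.016  0.017] F [0.97 0.74 1.34] w 0.281
```

View pics/side11.png

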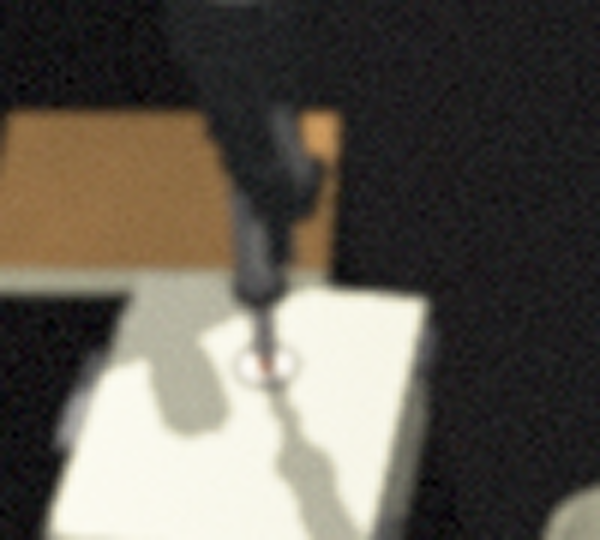

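The tip sits in the middle of the ring, at (265, 365) in the crop. The net press is about 3 N, which is about 6 mm of travel, and the arm is still. Handing in.

```bash
python3 -c "
from rig import robot
print(robot.job_done()); s=robot.state(); print(s['time_s'],s['position'],s['contact_force'],s['width'])"
```

```text
the job is handed in; nothing more can be done
None
the job is handed in; nothing more can be done
```

I lowered the lid shut with the closed fingers, lifted the thermometer out of its holder and pressed its tip on the marked spot. The job was handed in at about 18.6 s with the thermometer still gripped; handing in reports no verdict.

**Last checks before handing in:**
- **Position:** the side picture shows the tip in the middle of the ring. The top camera's view of the spot was blocked by the arm.
- **Press:** the wrist force puts the push at about 3 N, and the arm moved about 6 mm down after first contact, so the tip is about half-way in. The plunger travel itself was not measured directly.
- **Hold:** the tool was less than 1° off vertical, the arm was still, and the gripper opening was about 24 mm, the same as when I took hold.
- **Lid:** it matched the shut outline in both pictures taken after closing.

**Disagreements:**
- **Lid force:** at the end of closing, the fingers pressed on the lid with about 48 N before I backed off. That is more than intended. It was the fingertips, not the gripper body, and under the 120 N wrist limit.
- **Spot position:** the networks' estimate of the spot's centre differed from my reading of the pictures by 10–14 mm. I went with the pictures, which agreed with the fitted heater pose to about 2 mm.

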